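# Nest the thread caps on the coupling stand and press the cover home

### The job

Stand the fallen thread cap up and nest both loose caps, mouths up, into the one on the coupling stand, in either order, without pushing the stand's stiff slide down to its stop. Then lay the flat cover plate level on top of the stack and only then press it down until the slide reaches its stop (never harder than 60 N), let go, and leave the other things on the ledge alone.

Things in the scene. Friction and masses are not known exactly. Their poses are not given: they have to be found in the camera images.
- cap_lying: thread cap just like cap_upright (same size and axes), starting on its side: it rests on a collar flat and the edge of its foot, mouth roughly towards the robot and raised 17 degrees, own x up, own y level, the middle of the collar about 33 mm above the ledge. Origin: centre of foot; z along axis to mouth.
- cap_upright: starts upright. Amber hollow thread cap, 80 mm tall, 0.15 kg: cone (radius 13.5 mm at foot, 26.5 at height 58) under an octagonal collar (height 58 to 80 mm, 62 mm over flats, 67 over corners); round mouth, inner radius 28, wall 2.8. Origin: centre of foot; z along axis to mouth; x, y normal to collar flats. Fully home in another cap, its collar rests on that rim, origin 22 mm above the other's
- cover: flat octagonal aluminium cover plate, 64 mm over its flats, 8 mm thick, lying flat on the ledge, with a grip bar across its middle on top: 44 mm long along own x, 14 mm thick along own y, 26 mm tall (top 34 mm above the underside); about 0.12 kg. Origin: centre of the underside; own z up.
- seat_rim (a point): centre of the mouth, at rim height, of a third such cap held in the aluminium coupling stand (flange 124 mm wide, 14 thick; hub 84 wide, 60 tall); it only slides straight down. Rim 96 mm above the ledge with the slide up, 84 mm at its stop. A cap fully home in it has its origin 58 mm below this point. z up.
- seat (a joint): the stand's stiff slide, in m: 0 is up, 0.012 is down at its stop; it starts between 0 and 0.003. It yields to a push of about 9 N and stays where it is left.
- socket: bystander: heavy black socket, 60 mm wide, 85 mm tall; origin: centre of underside.
- stud: bystander: greased steel stud with two nuts lying on the ledge, 160 mm long along its own x, 55 mm across the nuts; origin: on the ledge under its middle.
- big_cap: bystander: larger closed amber cap, mouth down, round flange 96 mm wide, 84 mm tall; origin: centre of underside.
- grease_can: bystander: round can, 72 mm wide, 120 mm tall; origin: centre of underside.
- spanner: bystander: steel spanner lying flat, 200 mm long along its own x.
- washer_tray: bystander: grey open tray 120 x 160 x 45 mm; origin: centre of underside.

How it is judged:
By the outcome, as a careful person would: the job done as asked, in the order asked, and still so for the second after the job is handed in, with the robot touching nothing.
It also fails if it takes over 67 s, if anything falls off the work surface, if the arm or the gripper's body presses on something with over 40 N, if the wrist force passes 120 N, or if a joint passes its speed limit or range.

### The arm

A 6-joint arm with a two-finger parallel gripper is mounted at the origin on the work surface. World frame = base frame: x ahead of the robot, y to its left, z up, the work surface at z = 0. Lengths are in mm, angles in rad, forces in N, time in s.
With the tool pointing down it reaches from about 250 to 775 mm from the base axis. Payload 4 kg.
Tool frame: the origin (TCP) lies at the very end of the fingers, on their centre line; the grasp point (between the pads) lies 19 mm behind it; z points along the fingers, y is the line along which they close (so a half turn about z gives the same grasp; the last joint's range is limited). The gripper opens to 94 mm and grips with 3 to 60 N. Pads are 16 mm wide; open, the fingers measure 119 mm over their backs; the gripper's body (75 mm by 177 mm) begins 78 mm behind the grasp point.
Start: joints at [1.016, 0.087, 1.371, -0, 1.684, -0.103], TCP at [240.134, 494.829, 205.506] pointing down, gripper open.
Joint ranges: [-3.1, 3.1], [-0.76, 2.03], [0.27, 2.55], [-1.08, 4.22], [0.17, 2.65], [-2.57, 2.57]. Speed limits (rad/s): [2.79, 2.79, 3.14, 3.14, 3.14, 3.14].

### API

Orientations are given as a 3x3 rotation matrix whose columns are the frame's x, y, z axes.
In Python, from bench import ctrl gives the robot as it stands. The module is installed in compiled form; this text tells all that it offers.
- The arm moves only by the tool jog_arm, never from a script. Its argument "moves" is a list of rows, each a list of 6 numbers: the shift along the tool's x, y, z in mm, then the turn, a rotation vector about the tool's x, y, z in units of 8 degrees (1.0 is 8 degrees). In form: [[x, y, z, ax, ay, az], ...]. A call has 1 to 12 rows; each row shifts and turns the commanded pose from where the row before left it, along the tool's axes as they then stand; what a row does not reach is not made up. A row lasts 1/8 s, in which the tool goes at most 62.5 mm and 10.7 degrees, less where a joint would pass 70% of its speed; a pose out of reach is approached as far as the arm can. A call is refused whole if a number of a shift passes 62.5 or a number of a turn 1, either way. A call with a gripper value outside its range is refused whole. "jaw" is the finger opening in mm, from 0 to 94, set as the call begins (left out, the last holds). The fingers move at their own pace and stop on an object; "squeeze" is the grip in N (left out, the last holds). Time passes only in rows, so rows that do not move let the fingers close. It gives the time, the measured TCP pose, the force, the opening and the grip force at its end, in the units of the state.
- ctrl.state(): the state, without advancing time (a new reading comes with each control period).
- ctrl.camera(name): name is "side" or "top"; returns the picture (480x640x3 uint8, red, green, blue); there is no depth.
- ctrl.camera_info(name): a dict with "mtx" (3x3 intrinsics, pixels), "R" (3x3) and "t" (3): a world point X has camera coordinates R X + t. Camera axes: x right, y down, z forward; pixel columns grow to the right and rows downward; lengths in mm; the calibration is good to about 2 mm. A picture is of the moment at which its call begins. camera_info takes no time and is no camera call.
- ctrl.hand_in(): hands the job in; it is judged then, once.
Trained networks look in the newest picture that a camera, given by its name, has taken for a name from the list of things; names that differ only in an ending like _2 or _b are one class to them, and where a whole thing is asked for, a point or a joint stands for the part that bears it (a point fixed in the world has none). Each returns a list of dicts, best first, with "confidence" (0 to 1); they miss things now and then, are a little off and sometimes report something else, mostly with a low value. They report only what shows in the picture. A call takes as long as a camera call.
- ctrl.trace(camera, label): "mask" (480x640 bool, what is visible of it) and "bbox" ([centre column, centre row, width, height] in pixels, round what is visible of it).
The state is a dict: "time": time; "qpos": joint angles; "joint_velocities": joint speeds; "joint_efforts": joint torques, N m; "position": TCP position; "eef_rot": TCP orientation; "wrist_force": force on the tool from outside, world axes, zero at the start; "ft_torque": the same for the moment, N m; "grip_width": finger opening in mm; "grip_force": force on a finger pad.
Only numpy, scipy, OpenCV 4.12 (cv2) and the standard library are available. Lean on these libraries where they do the work, as an engineer would, in place of code of your own. Each camera call takes 0.05 s, during which the arm holds its last target. There are 200 camera calls.

## Working session

There is one attempt and no reset: what is moved stays moved. The work goes in short steps, Python scripts to look and compute and a tool call to move; the robot and the scene stay as the last step left them, time stands still between calls to the robot, and variables do not carry over. Pictures are saved under pics/ and viewed, at most 10 in all, crops included, and the job is handed in when it is done.

Besides the shell and the picture viewer there is one more tool, called after "Emit:" by a JSON object that holds its "api" and its "payload", one argument or row to a line. jog_arm: Moves the arm, as the interface text tells. Its arguments: {"type":"object","properties":{"moves":{"type":"array","items":{"type":"array","items":{"type":"number"}}},"jaw":{"type":"number"},"squeeze":{"type":"number"}},"required":["moves"]}

```bash
mkdir -p pics
cat > h.py <<'E'
import numpy as np, cv2
from bench import ctrl
def proj(name,P):
    c=ctrl.camera_info(name);K,R,t=[np.array(c[k],float) for k in("mtx","R","t")]
    q=(K@(R@np.atleast_2d(P).T+t.reshape(3,1))).T
    return q[:,:2]/q[:,2:]
def ray(name,u,v,z):
    c=ctrl.camera_info(name);K,R,t=[np.array(c[k],float) for k in("mtx","R","t")]
    d=R.T@np.linalg.solve(K,[u,v,1]);o=-R.T@t.ravel()
    return o+d*(z-o[2])/d[2]
def snap(name,f=None):
    im=np.array(ctrl.camera(name))
    if f: cv2.imwrite(f"pics/{f}.png",im[:,:,::-1])
    return im
E
python3 - <<'E'
from h import *
s=ctrl.state();print(s)
for n in("top","side"):
    snap(n,n+"0");c=ctrl.camera_info(n);R=np.array(c["R"]);print(n,-R.T@np.array(c["t"]).ravel(),R.round(3).tolist(),np.array(c["mtx"]).tolist())
    for l in("cap_upright","cap_lying","cover","seat_rim"):
        for d in ctrl.trace(n,l)[:4]: print(l,round(d["confidence"],2),np.round(d["bbox"],1),d["mask"].sum())
E
```

```text
{'time': 0.0, 'qpos': array([ 1.01589028e+00,  8.79557401e-02,  1.37225909e+00,  2.41115447e-06,
        1.68356180e+00, -1.03102238e-01]), 'joint_velocities': array([ 2.59842712e-03, -9.58660472e-04, -7.96727364e-04,  3.38782358e-04,
       -3.62127015e-05,  2.05623644e-04]), 'joint_efforts': array([ 1.04668710e-03, -3.40182316e+01, -3.02426147e+01,  7.17587024e-02,
        3.30351549e-02, -1.62221913e-04]), 'position': array([239.84174638, 494.34880992, 204.30130086]), 'eef_rot': array([[-8.99661029e-01,  4.36587569e-01, -1.15269387e-03],
       [ 4.36589031e-01,  8.99659145e-01, -1.85500864e-03],
       [ 2.27157870e-04, -2.17213248e-03, -9.99997615e-01]]), 'wrist_force': array([-0.35324353, -0.32947528,  0.22084946]), 'ft_torque': array([-0.06070306,  0.00293703,  0.01308615]), 'grip_force': 0.0, 'grip_width': 94.01823370388244}
top [ 511.81775295   -3.73978255 1220.60763704] [[0.001, -1.0, -0.005], [-0.997, -0.001, -0.074], [0.074, 0.005, -0.997]] [[447.08172239763, 0.0, 327.94322935712484], [0.0, 447.08172239763, 241.1836770001204], [0.0, 0.0, 1.0]]
cap_upright 0.83 [425.2 255.1  26.   27.5] 500
cap_lying 0.76 [212.4 267.2  26.8  36.8] 593
cap_lying 0.62 [422.  254.4  20.3  33.8] 542
cover 0.9 [318.2 302.4  23.9  25.1] 447
cover 0.27 [214.3 264.8  24.6  37.3] 576
seat_rim 0.92 [318.9 221.2  23.9  25.6] 473
side [ 212.19238202 -997.74164728 1087.25914973] [[0.94, -0.34, 0.002], [-0.23, -0.641, -0.732], [0.25, 0.688, -0.681]] [[581.7730611936192, 0.0, 315.1659946319352], [0.0, 581.7730611936192, 234.79957421732635], [0.0, 0.0, 1.0]]
cap_upright 0.73 [349.2 318.9  30.   39.9] 806
cap_upright 0.46 [343.6 201.4  22.4  35.9] 721
cap_lying 0.72 [260.3 266.8  25.4  21.6] 419
cap_lying 0.67 [268.5 189.3  33.6  21.7] 464
cover 0.7 [260.7 265.6  29.   28.5] 451
seat_rim 0.8 [339.1 230.   27.   25.8] 553
```

Run:
```python
import cv2
a=cv2.imread("pics/top0.png");b=cv2.imread("pics/side0.png")
cv2.imwrite("pics/top0b.png",cv2.resize(a[170:350,180:460],(800,514),interpolation=cv2.INTER_CUBIC))
cv2.imwrite("pics/side0b.png",cv2.resize(b[130:370,180:460],(700,600),interpolation=cv2.INTER_CUBIC))
```

```text
(no output)
```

View pics/top0b.png

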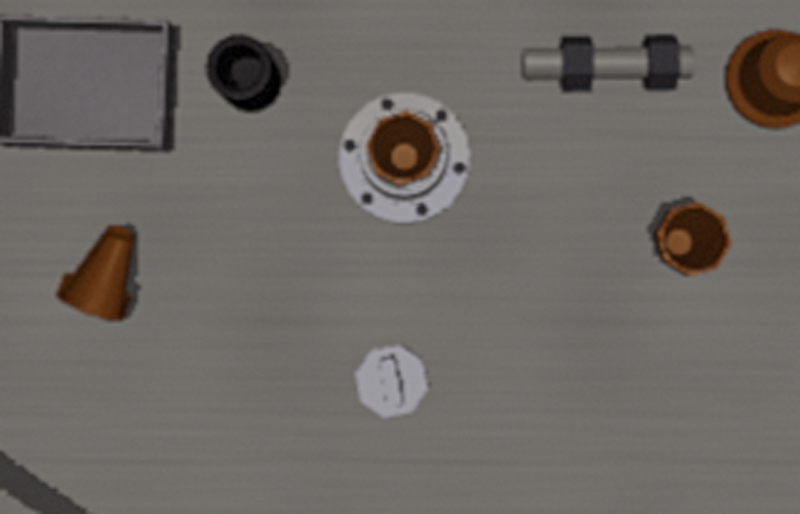

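View pics/side0b.png

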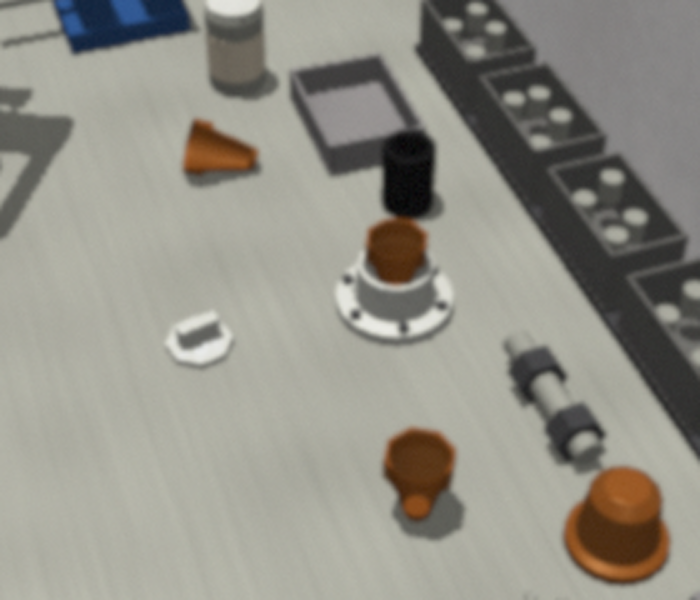

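View pics/top0.png

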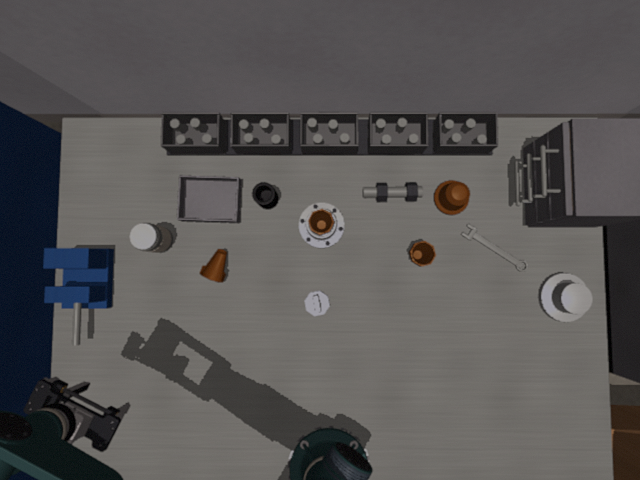

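The top picture shows the lying cap at about (213,267) with its mouth toward the robot, the upright cap at (423,254), the stand at (321,224) and the cover at (317,303). The cover's bar runs almost along world x. The side view agrees. Next I'll fit poses with silhouettes.

```bash
cat > fit.py <<'E'
from h import *
from scipy.optimize import minimize
S=4
def ring(r,z,n=48):
    a=np.arange(n)*2*np.pi/n; return np.c_[r*np.cos(a),r*np.sin(a),np.full(n,z)]
def octo(f,z):
    a=np.pi/8+np.arange(8)*np.pi/4; r=f/2/np.cos(np.pi/8); return np.c_[r*np.cos(a),r*np.sin(a),np.full(8,z)]
def cap(z0=0):
    r0=13.5+13*z0/58
    return [np.r_[ring(r0,z0),ring(26.5,58)],np.r_[octo(62,58),octo(62,80)]]
COVER=[np.r_[octo(64,0),octo(64,8)],np.array([[x,y,z] for x in(-22,22) for y in(-7,7) for z in(8,34)],float)]
def Rz(a): c,s=np.cos(a),np.sin(a); return np.array([[c,-s,0],[s,c,0],[0,0,1]])
def render(cam,parts,R,p,box):
    x0,y0,x1,y1=box; m=np.zeros(((y1-y0)*S,(x1-x0)*S),np.uint8)
    for P in parts:
        q=((proj(cam,P@R.T+p)-[x0-.5,y0-.5])*S).astype(np.float32)
        cv2.fillConvexPoly(m,np.round(cv2.convexHull(q)*16).astype(np.int32),1,shift=4)
    return cv2.resize(m.astype(np.float32),(x1-x0,y1-y0),interpolation=cv2.INTER_AREA)
def fit(obs,parts,pose,x0,step):
    """obs: {cam:(float mask, box)}; pose(x)->R,p"""
    g=lambda a:cv2.GaussianBlur(a,(0,0),1.0)
    O={c:(g(m[b[1]:b[3],b[0]:b[2]].astype(np.float32)),b) for c,(m,b) in obs.items()}
    f=lambda x:sum(((g(render(c,parts,*pose(x),b))-m)**2).sum() for c,(m,b) in O.items())
    s=np.r_[[x0],np.array(x0)+np.diag(step)]
    r=minimize(f,x0,method="Nelder-Mead",options=dict(initial_simplex=s,xatol=.02,fatol=.01,maxiter=400))
    return r.x,r.fun
def amber(im):
    i=im.astype(int); return (i[:,:,0]>1.35*i[:,:,2]+8)
def box(c,r=32): return (int(c[0]-r),int(c[1]-r),int(c[0]+r),int(c[1]+r))
E
python3 - <<'E'
from fit import *
I={n:cv2.imread(f"pics/{n}0.png")[:,:,::-1] for n in("top","side")}
A={n:amber(I[n]) for n in I}
def go(name,cen,parts,pose,x0s,step,masks=A):
    for cams in(("top","side"),("top",),("side",)):
        obs={c:(masks[c],box(cen[c],26)) for c in cams}
        b=min((fit(obs,parts,pose,x0,step) for x0 in (x0s if len(cams)>1 else [best])),key=lambda r:r[1])
        if len(cams)>1: best=b[0]
        print(name,cams,b[0].round(2),round(b[1],1))
z=lambda h:(lambda x:(Rz(x[2]),np.array([x[0],x[1],h])))
p=ray("top",425,255,60)
go("up",dict(top=(424,255),side=(349,319)),cap(),z(0),[[p[0],p[1],a] for a in(0,.2,.4,.6)],[8,8,.15])
p=ray("top",319,221,90)
for zz in(14,16):
  go("seat%d"%zz,dict(top=(319,221),side=(339,222)),cap(44),z(zz),[[p[0],p[1],a] for a in(0,.2,.4,.6)],[8,8,.15])
def ly(x):
    y,e=x[2],np.radians(17)
    zc=np.array([np.cos(e)*np.cos(y),np.cos(e)*np.sin(y),np.sin(e)])
    yc=np.cross([0,0,1],zc);yc/=np.linalg.norm(yc);xc=np.cross(yc,zc)
    if xc[2]<0: xc,yc=-xc,-yc
    R=np.c_[xc,yc,zc];mid=np.array([x[0],x[1],33.]);return R,mid-69*zc
p=ray("top",212,272,30)
go("lying(collar mid)",dict(top=(212,267),side=(268,189)),cap(),ly,[[p[0],p[1],a] for a in(2.6,3.1,3.6)],[10,10,.2])
M={}
for n in I:
    ctrl.camera(n); d=ctrl.trace(n,"cover")[0]; print(n,d["bbox"])
    i=I[n].astype(int); M[n]=d["mask"]
p=ray("top",318,302,5)
go("cover",dict(top=(318,302),side=(260,266)),COVER,z(0),[[p[0],p[1],a] for a in(0,.2,.4,.6)],[8,8,.15],M)
for n in I: 
    c=I[n]; print(n,c[302 if n=="top" else 266, (300 if n=="top" else 240):(340 if n=="top" else 285)].mean(1).astype(int))
E
```

```text
up ('top', 'side') [ 5.6611e+02 -2.3902e+02  3.1000e-01] 15.7
up ('top',) [ 5.6687e+02 -2.3967e+02  2.2000e-01] 2.8
up ('side',) [ 5.6544e+02 -2.3887e+02  3.0000e-01] 9.4Traceback (most recent call last):
  File "<stdin>", line 15, in <module>
  File "<stdin>", line 7, in go
  File "<stdin>", line 7, in <genexpr>
  File "fit.py", line 25, in fit
    r=minimize(f,x0,method="Nelder-Mead",options=dict(initial_simplex=s,xatol=.02,fatol=.01,maxiter=400))
    res = _minimize_neldermead(fun, x0, args, callback, bounds=bounds,
                               **options)
    fxcc = func(xcc)
    fx = function(np.copy(x), *(wrapper_args + args))
  File "fit.py", line 23, in <lambda>
    f=lambda x:sum(((g(render(c,parts,*pose(x),b))-m)**2).sum() for c,(m,b) in O.items())
               ~~~^^^^^^^^^^^^^^^^^^^^^^^^^^^^^^^^^^^^^^^^^^^^^^^^^^^^^^^^^^^^^^^^^^^^^^^
  File "fit.py", line 23, in <genexpr>
    f=lambda x:sum(((g(render(c,parts,*pose(x),b))-m)**2).sum() for c,(m,b) in O.items())
                       ~~~~~~^^^^^^^^^^^^^^^^^^^^
  File "fit.py", line 16, in render
    q=((proj(cam,P@R.T+p)-[x0-.5,y0-.5])*S).astype(np.float32)
        ~~~~^^^^^^^^^^^^^
  File "h.py", line 4, in proj
    c=ctrl.camera_info(name);K,R,t=[np.array(c[k],float) for k in("mtx","R","t")]
ValueError: time passes only in moves, steps and waits
```

```bash
python3 - <<'E'
s=open("h.py").read()
s=s.replace("def proj","CI={n:ctrl.camera_info(n) for n in('top','side')}\ndef proj",1).replace("c=ctrl.camera_info(name);","c=CI[name];")
open("h.py","w").write(s)
f=open("fit.py").read().replace("*S).astype(np.float32)","*S-.5).astype(np.float32)");open("fit.py","w").write(f)
E
cat > meas.py <<'E'
from fit import *
I={n:cv2.imread(f"pics/{n}0.png")[:,:,::-1] for n in("top","side")}
A={n:amber(I[n]) for n in I}
def go(name,cen,parts,pose,x0s,step,masks=A):
    for cams in(("top","side"),("top",),("side",)):
        obs={c:(masks[c],box(cen[c],26)) for c in cams}
        b=min((fit(obs,parts,pose,x0,step) for x0 in (x0s if len(cams)>1 else [best])),key=lambda r:r[1])
        if len(cams)>1: best=b[0]
        print(name,cams,b[0].round(2),round(b[1],1))
z=lambda h:(lambda x:(Rz(x[2]),np.array([x[0],x[1],h])))
p=ray("top",425,255,60)
go("up",dict(top=(424,255),side=(349,319)),cap(),z(0),[[p[0],p[1],a] for a in(0,.2,.4,.6)],[8,8,.15])
p=ray("top",319,221,90)
for zz in(14,16):
  go("seat%d"%zz,dict(top=(319,221),side=(339,222)),cap(44),z(zz),[[p[0],p[1],a] for a in(0,.2,.4,.6)],[8,8,.15])
def ly(x):
    y,e=x[2],np.radians(17)
    zc=np.array([np.cos(e)*np.cos(y),np.cos(e)*np.sin(y),np.sin(e)])
    yc=np.cross([0,0,1],zc);yc/=np.linalg.norm(yc);xc=np.cross(yc,zc)
    if xc[2]<0: xc,yc=-xc,-yc
    R=np.c_[xc,yc,zc];mid=np.array([x[0],x[1],33.]);return R,mid-69*zc
p=ray("top",212,272,30)
go("lying(collar mid)",dict(top=(212,267),side=(268,189)),cap(),ly,[[p[0],p[1],a] for a in(2.6,3.1,3.6)],[10,10,.2])
M={}
for n in I:
    ctrl.camera(n); d=ctrl.trace(n,"cover")[0]; print(n,d["bbox"]); M[n]=d["mask"]
p=ray("top",318,302,5)
go("cover",dict(top=(318,302),side=(260,266)),COVER,z(0),[[p[0],p[1],a] for a in(0,.2,.4,.6)],[8,8,.15],M)
print(I["top"][302,300:340].mean(1).astype(int),I["side"][266,240:285].mean(1).astype(int))
E
python3 meas.py
```

```text
up ('top', 'side') [ 5.6599e+02 -2.3961e+02  2.9000e-01] 14.3
up ('top',) [ 5.6648e+02 -2.4029e+02  2.8000e-01] 2.9
up ('side',) [ 5.6566e+02 -2.3916e+02  3.1000e-01] 9.1
seat14 ('top', 'side') [6.4613e+02 2.0580e+01 3.5000e-01] 20.1
seat14 ('top',) [6.4617e+02 2.0560e+01 3.5000e-01] 5.6
seat14 ('side',) [6.4529e+02 1.9980e+01 3.5000e-01] 13.5
seat16 ('top', 'side') [6.4573e+02 1.9630e+01 3.6000e-01] 24.2
seat16 ('top',) [6.4616e+02 2.0500e+01 3.1000e-01] 5.9
seat16 ('side',) [6.4466e+02 1.8160e+01 3.7000e-01] 13.7
lying(collar mid) ('top', 'side') [513.25 308.7    2.83] 14.8
lying(collar mid) ('top',) [513.25 308.7    2.83] 7.3
lying(collar mid) ('side',) [512.11 309.87   2.76] 4.1
top [316.9, 303.4, 22.1, 29.4]
side [256.3, 268.2, 22.6, 22.6]
cover ('top', 'side') [4.3448e+02 3.3250e+01 1.9000e-01] 7.6
cover ('top',) [4.3459e+02 3.3220e+01 2.0000e-01] 1.1
cover ('side',) [4.3448e+02 3.3250e+01 1.9000e-01] 6.5
[107 107 107 107 125 151 158 158 158 157 158 158 157 152 152 159 159 159
 152 117 123 153 160 158 158 157 159 159 143 115 107 109 109 110 109 108
 108 110 108 109] [170 172 173 172 173 180 198 216 222 218 194 145 108  98  95  97  95  96
  98 101 110 127 143 156 172 190 204 212 220 221 217 200 167 154 163 170
 172 172 174 172 172 172 171 171 173]
```

```bash
cat > plan.py <<'E'
from h import *
from scipy.spatial.transform import Rotation as Ro
U=np.radians(8)
def tool(azy,tilt):
    "tool y level at azimuth azy, tilted by tilt about tool y from straight down (deg)"
    a=np.radians(azy); y=np.array([np.cos(a),np.sin(a),0]); z=np.array([0,0,-1.]); x=np.cross(y,z)
    return np.c_[x,y,z]@Ro.from_rotvec([0,np.radians(tilt),0]).as_matrix()
def plan(ways,p=None,R=None,vmax=50,wmax=.9):
    s=ctrl.state(); p=np.array(s["position"]) if p is None else p; R=np.array(s["eef_rot"]) if R is None else R
    rows=[]
    for P,T in ways:
        P=np.array(P,float); w=Ro.from_matrix(R.T@T).as_rotvec()
        n=int(max(1,np.ceil(np.linalg.norm(P-p)/vmax),np.ceil(np.abs(w).max()/U/wmax)))
        p0,R0=p.copy(),R.copy()
        for k in range(1,n+1):
            d=np.round((R.T@(p0+(P-p0)*k/n-p))*2)/2
            Tk=R0@Ro.from_rotvec(w*k/n).as_matrix()
            t=np.round(Ro.from_matrix(R.T@Tk).as_rotvec()/U,2)
            rows.append(d.tolist()+t.tolist()); p=p+R@d; R=R@Ro.from_rotvec(t*U).as_matrix()
    print(len(rows),str([[float("%g"%v) for v in r] for r in rows]).replace(".0,",",").replace(".0]","]").replace(" ","").replace("-0,","0,").replace("-0]","0]"))
    return p,R
def st():
    s=ctrl.state(); print("t",round(s["time"],2),"p",np.round(s["position"],1),"q",np.round(s["qpos"],2),"F",np.round(s["wrist_force"],1),"w",round(s["grip_width"],1),"gf",round(s["grip_force"],1)); return s
E
python3 - <<'E'
from plan import *
T=tool(70.6,-60); z=T[:,2]; G=np.array([521,306,31]); print(T)
plan([(G-110*z,T),(G-80*z,T)])
E
```

```text
[[-0.47161133  0.33216113  0.81685478]
 [ 0.16608057  0.94322266 -0.28765998]
 [-0.8660254   0.         -0.5       ]]
10 [[-26.5,-6.5,13.5,-0.05,-0.83,-0.08],[-25,-7,16,-0.04,-0.83,-0.08],[-23,-7,19,-0.05,-0.84,-0.09],[-20.5,-7.5,21.5,-0.05,-0.83,-0.08],[-17.5,-8,23.5,-0.04,-0.83,-0.08],[-14.5,-8.5,25.5,-0.05,-0.83,-0.08],[-12,-8.5,27,-0.05,-0.84,-0.08],[-8,-9,28,-0.05,-0.83,-0.08],[-5,-9,28.5,-0.04,-0.83,-0.09],[0,0,30,0,0,0]]
```

Emit:
{"api": "jog_arm", "payload": {
  "moves": [
    [-26.5, -6.5, 13.5, -0.05, -0.83, -0.08],
    [-25, -7, 16, -0.04, -0.83, -0.08],
    [-23, -7, 19, -0.05, -0.84, -0.09],
    [-20.5, -7.5, 21.5, -0.05, -0.83, -0.08],
    [-17.5, -8, 23.5, -0.04, -0.83, -0.08],
    [-14.5, -8.5, 25.5, -0.05, -0.83, -0.08],
    [-12, -8.5, 27, -0.05, -0.84, -0.08],
    [-8, -9, 28, -0.05, -0.83, -0.08],
    [-5, -9, 28.5, -0.04, -0.83, -0.09],
    [0, 0, 30, 0, 0, 0],
    [0, 0, 0, 0, 0, 0]
  ],
  "jaw": 94
}}

```text
time: 2.08
position: [442.6, 335.8, 81.6]
eef_rot: [[-0.521, 0.353, 0.777], [0.183, 0.936, -0.302], [-0.834, -0.015, -0.552]]
wrist_force: [0.5, -0.4, -0.9]
grip_width: 94.4
grip_force: 0.0
```

Run:
```python
from plan import *
s=st(); print(s["eef_rot"].round(3))
T=tool(70.6,-60); z=T[:,2]; G=np.array([521,306,31])
p,R=plan([(G-40*z,T)]); plan([(G,T)],p,R,vmax=14)
```

```text
t 2.08 p [442.6 335.8  81.6] q [ 1.08  0.16  1.89 -1.08  1.22  0.34] F [ 0.5 -0.4 -0.9] w 94.4 gf 0.0
[[-0.521  0.353  0.777]
 [ 0.183  0.936 -0.302]
 [-0.834 -0.015 -0.552]]
2 [[-1,-0.5,29,-0.1,-0.22,0],[0,-0.5,29,-0.09,-0.22,0.01]]
3 [[0,0,13.5,0,0,0],[0,0,13,0,0,0],[0,0,13.5,0,0,0]]
```

Run:
```python
from plan import *
T=tool(70.6,-55); z=T[:,2]; G=np.array([521,306,31])
p,R=plan([(G-40*z,T)])
```

```text
2 [[-2.5,-0.5,29,-0.1,0.09,0],[-3,-0.5,29,-0.09,0.1,0]]
```

Emit:
{"api": "jog_arm", "payload": {
  "moves": [
    [-2.5, -0.5, 29, -0.1, 0.09, 0],
    [-3, -0.5, 29, -0.09, 0.1, 0],
    [0, 0, 0, 0, 0, 0],
    [0, 0, 0, 0, 0, 0]
  ]
}}

```text
time: 2.58
position: [486.5, 321.1, 60.6]
eef_rot: [[-0.556, 0.336, 0.76], [0.197, 0.942, -0.272], [-0.807, -0.001, -0.59]]
wrist_force: [0.1, 0.2, 0.1]
grip_width: 94.0
grip_force: 0.0
```

Run:
```python
from plan import *
s=st(); print(s["eef_rot"].round(3))
T=tool(70.6,-55); z=T[:,2]; G=np.array([521,306,31]); print(G-40*z)
plan([(G,T)],vmax=16)
im=snap("side","a_side"); im2=snap("top")
a=cv2.resize(im[130:250,200:340],(560,480),interpolation=cv2.INTER_CUBIC);b=cv2.resize(im2[220:340,160:220+20],(80*4,480))
b=cv2.resize(im2[230:310,150:260],(660,480),interpolation=cv2.INTER_CUBIC)
cv2.imwrite("pics/a.png",cv2.resize(np.hstack([a,b]),(800,315),interpolation=cv2.INTER_AREA)[:,:,::-1])
```

```text
t 2.58 p [486.5 321.1  60.6] q [ 0.96  0.17  1.9  -1.08  1.09  0.29] F [0.1 0.2 0.1] w 94.0 gf 0.0
[[-0.556  0.336  0.76 ]
 [ 0.197  0.942 -0.272]
 [-0.807 -0.001 -0.59 ]]
[490.09428926 316.88361881  53.94305745]
3 [[0.5,-1,16,-0.01,-0.05,0],[0.5,-1,16,-0.01,-0.05,-0.01],[1,-0.5,16,-0.01,-0.05,0]]
```

View pics/a.png

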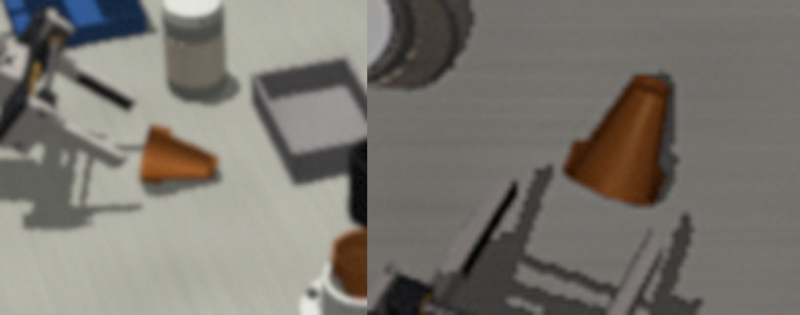

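The fingers point at the collar from both sides and the axis is aligned. I'll advance with slightly less tilt, since q4 is at its limit.

Run:
```python
from plan import *
T=tool(70.6,-51); G=np.array([521,306,30])
plan([(G,T)],vmax=16)
```

```text
4 [[0.5,-0.5,12,-0.01,0.09,0],[0.5,-1,12.5,0,0.09,0],[0,-0.5,12,-0.01,0.08,0],[0.5,-1,12,-0.01,0.09,-0.01]]
```

Emit:
{"api": "jog_arm", "payload": {
  "moves": [
    [0.5, -0.5, 12, -0.01, 0.09, 0],
    [0.5, -1, 12.5, 0, 0.09, 0],
    [0, -0.5, 12, -0.01, 0.08, 0],
    [0.5, -1, 12, -0.01, 0.09, -0.01],
    [0, 0, 0, 0, 0, 0],
    [0, 0, 0, 0, 0, 0]
  ]
}}

```text
time: 3.42
position: [521.4, 304.9, 29.2]
eef_rot: [[-0.594, 0.333, 0.733], [0.209, 0.943, -0.259], [-0.777, -0.001, -0.629]]
wrist_force: [0.4, 0.3, -0.3]
grip_width: 94.0
grip_force: 0.0
```

Run:
```python
from plan import *
s=st(); print(s["eef_rot"].round(3))
T=tool(70.6,-51); G=np.array([521,306,30])
plan([(G,T)],vmax=16)
```

```text
t 3.42 p [521.4 304.9  29.2] q [ 0.86  0.21  1.89 -1.07  0.97  0.25] F [ 0.4  0.3 -0.3] w 94.0 gf 0.0
[[-0.594  0.333  0.733]
 [ 0.209  0.943 -0.259]
 [-0.777 -0.001 -0.629]]
1 [[0,1,-1,-0.01,0,0]]
```

Emit:
{"api": "jog_arm", "payload": {
  "moves": [
    [0, 1, 0, 0, 0, 0],
    [0, 0, 0, 0, 0, 0],
    [0, 0, 0, 0, 0, 0],
    [0, 0, 0, 0, 0, 0],
    [0, 0, 0, 0, 0, 0],
    [0, 0, 0, 0, 0, 0]
  ],
  "jaw": 50,
  "squeeze": 30
}}

```text
time: 4.18
position: [521.6, 306.1, 29.4]
eef_rot: [[-0.594, 0.332, 0.733], [0.208, 0.943, -0.259], [-0.777, -0.001, -0.629]]
wrist_force: [-1.1, 0.1, 0.4]
grip_width: 62.2
grip_force: 29.9
```

Run:
```python
from plan import *
s=ctrl.state();R=np.array(s["eef_rot"])
p,R=plan([((522,306,75),R),((560,220,190),tool(68,22))],vmax=32,wmax=.85)
plan([((646,20,190),tool(65,22))],p,R,vmax=40)
```

```text
13 [[-18,0,-14,0,0,0],[-17.5,0,-14.5,0,0,0],[-12,-6,-2,0.01,0.83,0.03],[-11.5,-6.5,-3.5,0,0.83,0.03],[-11,-6,-4.5,0.01,0.83,0.03],[-10.5,-6,-6,0.01,0.83,0.03],[-10,-6,-7,0.01,0.83,0.03],[-8.5,-6.5,-8,0,0.83,0.03],[-8,-6,-9.5,0.01,0.83,0.03],[-7,-6,-10,0.01,0.83,0.03],[-5.5,-5.5,-10.5,0,0.83,0.03],[-4.5,-6,-11.5,0.01,0.83,0.04],[-3.5,-6,-11.5,0.01,0.82,0.03]]
6 [[-24,-25.5,-9.5,-0.02,0,0.06],[-24,-25.5,-10,-0.03,0,0.05],[-24.5,-25,-9.5,-0.02,0,0.06],[-24.5,-25,-10,-0.03,0,0.06],[-24.5,-24.5,-10,-0.02,0,0.06],[-25,-24.5,-10,-0.02,0,0.05]]
```

Emit:
{"api": "jog_arm", "payload": {
  "moves": [
    [-18, 0, -14, 0, 0, 0],
    [-17.5, 0, -14.5, 0, 0, 0],
    [-12, -6, -2, 0.01, 0.83, 0.03],
    [-11.5, -6.5, -3.5, 0, 0.83, 0.03],
    [-11, -6, -4.5, 0.01, 0.83, 0.03],
    [-10.5, -6, -6, 0.01, 0.83, 0.03],
    [-10, -6, -7, 0.01, 0.83, 0.03],
    [-8.5, -6.5, -8, 0, 0.83, 0.03],
    [-8, -6, -9.5, 0.01, 0.83, 0.03],
    [-7, -6, -10, 0.01, 0.83, 0.03],
    [-5.5, -5.5, -10.5, 0, 0.83, 0.03],
    [-4.5, -6, -11.5, 0.01, 0.83, 0.04]
  ]
}}

```text
time: 5.68
position: [556.7, 227.4, 179.6]
eef_rot: [[-0.894, 0.372, -0.249], [0.358, 0.928, 0.101], [0.269, 0.001, -0.963]]
wrist_force: [-0.1, 0.6, -1.0]
grip_width: 61.7
grip_force: 29.9
```

Run:
```python
from plan import *
s=st();R=np.array(s["eef_rot"]);print(R.round(3))
p,R=plan([((646,20,190),tool(65,22))],vmax=30)
```

```text
t 5.67 p [556.7 227.4 179.6] q [ 0.21  0.37  1.11  0.16  1.89 -0.95] F [-0.1  0.6 -1. ] w 61.7 gf 29.9
[[-0.894  0.372 -0.249]
 [ 0.358  0.928  0.101]
 [ 0.269  0.001 -0.963]]
8 [[-19,-20,-6.5,-0.01,0.1,0.05],[-19,-19.5,-7,-0.02,0.1,0.04],[-19,-20,-7.5,-0.01,0.1,0.05],[-19,-19.5,-7.5,-0.02,0.1,0.05],[-19,-19,-8,-0.01,0.1,0.05],[-19,-19.5,-8,-0.02,0.1,0.04],[-19,-19,-8.5,-0.01,0.1,0.05],[-19,-19,-9,-0.02,0.1,0.05]]
```

Emit:
{"api": "jog_arm", "payload": {
  "moves": [
    [-19, -20, -6.5, -0.01, 0.1, 0.05],
    [-19, -19.5, -7, -0.02, 0.1, 0.04],
    [-19, -20, -7.5, -0.01, 0.1, 0.05],
    [-19, -19.5, -7.5, -0.02, 0.1, 0.05],
    [-19, -19, -8, -0.01, 0.1, 0.05],
    [-19, -19.5, -8, -0.02, 0.1, 0.04],
    [-19, -19, -8.5, -0.01, 0.1, 0.05],
    [-19, -19, -9, -0.02, 0.1, 0.05],
    [0, 0, 0, 0, 0, 0],
    [0, 0, 0, 0, 0, 0]
  ]
}}

```text
time: 6.92
position: [645.6, 20.8, 190.0]
eef_rot: [[-0.841, 0.423, -0.337], [0.392, 0.906, 0.158], [0.373, 0.001, -0.928]]
wrist_force: [-0.4, -0.4, -0.7]
grip_width: 62.1
grip_force: 29.9
```

Run:
```python
from plan import *
from fit import *
s=st();R=np.array(s["eef_rot"]);print(R.round(3))
plan([((646,20,185),tool(65,22))],vmax=30)
im={n:snap(n,"b_"+n) for n in("side","top")}
# fit cap pose in hand: x,y,z origin + two tilts
p=s["position"]
def pose(x): return Ro.from_rotvec([x[3],x[4],0]).as_matrix()@Rz(np.radians(20)),x[:3]
A=amber(im["side"]);c=proj("side",[p-[0,0,20]])[0];print(c)
m=A.copy(); cs=proj("side",[[646,20,96]])[0]; print(cs)
b=(int(c[0]-26),int(c[1]-26),int(c[0]+26),int(cs[1]-14))
print(fit({"side":(m,b)},cap(),pose,[p[0],p[1],p[2]-59,0,0],[5,5,5,.1,.1]))
a=cv2.resize(im["side"][110:270,260:420],(480,480),interpolation=cv2.INTER_CUBIC)
cv2.imwrite("pics/b.png",a[:,:,::-1])
```

```text
t 6.92 p [645.6  20.8 190. ] q [-0.12  0.6   0.79  0.14  2.11 -1.2 ] F [-0.4 -0.4 -0.7] w 62.1 gf 29.9
[[-0.841  0.423 -0.337]
 [ 0.392  0.906  0.158]
 [ 0.373  0.001 -0.928]]
1 [[-2.5,-0.5,4.5,0,0.02,0]]
[339.26165164 201.97064801]
[338.63457894 224.48506386]
(array([ 6.50364372e+02,  2.35883426e+01,  1.27414968e+02,  3.05693160e-02,
       -6.96808535e-02]), np.float64(188.40084838867188))
```

View pics/b.png

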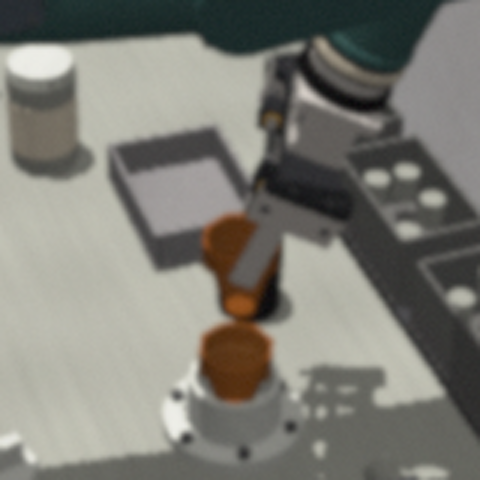

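The cap hangs upright over the seat, foot at about pixel (340,212) and seat mouth at (339,225). Lowering.

Emit:
{"api": "jog_arm", "payload": {
  "moves": [
    [-7.5, 0, 18.5, 0, 0, 0],
    [-7.5, 0, 18.5, 0, 0, 0],
    [-7.5, 0, 18.5, 0, 0, 0],
    [-6, 0, 14, 0, 0, 0],
    [-3, 0, 7, 0, 0, 0],
    [0, 0, 0, 0, 0, 0],
    [0, 0, 0, 0, 0, 0]
  ]
}}

```text
time: 7.9
position: [647.1, 20.1, 108.9]
eef_rot: [[-0.842, 0.423, -0.335], [0.392, 0.906, 0.158], [0.37, 0.001, -0.929]]
wrist_force: [0.1, -0.5, -1.7]
grip_width: 61.9
grip_force: 29.9
```

Emit:
{"api": "jog_arm", "payload": {
  "moves": [
    [-1, 0, 2, 0, 0, 0],
    [-0.5, 0, 2, 0, 0, 0],
    [-1, 0, 2, 0, 0, 0],
    [-0.5, 0, 1, 0, 0, 0],
    [0, 0, 0, 0, 0, 0]
  ]
}}

```text
time: 8.52
position: [646.5, 20.0, 100.2]
eef_rot: [[-0.841, 0.423, -0.337], [0.392, 0.906, 0.158], [0.372, 0.0, -0.928]]
wrist_force: [-1.1, -0.1, -1.6]
grip_width: 61.8
grip_force: 29.9
```

Emit:
{"api": "jog_arm", "payload": {
  "moves": [
    [-0.5, 0, 1, 0, 0, 0],
    [0, 0, 0, 0, 0, 0],
    [-0.5, 0, 1, 0, 0, 0],
    [0, 0, 0, 0, 0, 0]
  ]
}}

```text
time: 9.02
position: [646.5, 19.9, 98.5]
eef_rot: [[-0.841, 0.423, -0.337], [0.392, 0.906, 0.158], [0.372, 0.0, -0.928]]
wrist_force: [-4.2, -2.2, 1.7]
grip_width: 61.9
grip_force: 29.9
```

Emit:
{"api": "jog_arm", "payload": {
  "moves": [
    [0, 0, 0, 0, 0, 0],
    [0, 0, 0, 0, 0, 0],
    [0, 0, 0, 0, 0, 0],
    [0, 0, 0, 0, 0, 0]
  ],
  "jaw": 92
}}

```text
time: 9.52
position: [647.2, 20.1, 98.1]
eef_rot: [[-0.842, 0.423, -0.336], [0.392, 0.906, 0.158], [0.371, 0.001, -0.929]]
wrist_force: [-0.5, -0.3, -0.3]
grip_width: 92.0
grip_force: 0.0
```

Run:
```python
from plan import *
s=st();R=np.array(s["eef_rot"]);p=s["position"]; T=R
# retreat along tool, then to above upright cap
G=np.array([566,-239.7,60]); 
az=np.degrees(.295)+45  # y az
print(np.degrees(np.arctan2(R[1,1],R[0,1])))
for a in(az,): 
  P,Q=plan([(p-60*R[:,2],R)],vmax=30); plan([((620,-100,190),tool(a,10)),(G+[0,0,70],tool(a,0))],P,Q,vmax=45,wmax=.8)
```

```text
t 9.53 p [647.2  20.1  98.1] q [-0.12  0.62  0.93  0.13  1.95 -1.23] F [-0.5 -0.3 -0.3] w 92.0 gf 0.0
64.99560429353848
2 [[0,0,-30,0,0,0],[0,0,-30,0,0,0]]
7 [[3.5,-40,-11.5,-0.03,-0.49,0.12],[1.5,-40,-12.5,-0.04,-0.49,0.13],[0.5,-40,-12,-0.03,-0.49,0.12],[-7,-37,14,0,-0.31,0],[-6.5,-37.5,14,0,-0.32,0],[-6,-37,14.5,0,-0.31,0],[-5,-37.5,15,0,-0.31,0]]
```

Emit:
{"api": "jog_arm", "payload": {
  "moves": [
    [0, 0, -30, 0, 0, 0],
    [0, 0, -30, 0, 0, 0],
    [3.5, -40, -11.5, -0.03, -0.49, 0.12],
    [1.5, -40, -12.5, -0.04, -0.49, 0.13],
    [0.5, -40, -12, -0.03, -0.49, 0.12],
    [-7, -37, 14, 0, -0.31, 0],
    [-6.5, -37.5, 14, 0, -0.32, 0],
    [-6, -37, 14.5, 0, -0.31, 0],
    [-5, -37.5, 15, 0, -0.31, 0],
    [0, 0, 0, 0, 0, 0],
    [0, 0, 0, 0, 0, 0]
  ]
}}

```text
time: 10.9
position: [566.1, -239.4, 130.6]
eef_rot: [[-0.882, 0.471, 0.0], [0.471, 0.882, 0.001], [0.0, 0.001, -1.0]]
wrist_force: [-0.3, -0.2, -1.0]
grip_width: 92.2
grip_force: 0.0
```

Run:
```python
from plan import *
s=st()
im={n:snap(n,"c_"+n) for n in("side","top")}
a=cv2.resize(im["side"][190:350,280:440],(480,480),interpolation=cv2.INTER_CUBIC)
b=cv2.resize(im["top"][190:270,280:360],(320,320),interpolation=cv2.INTER_CUBIC)
o=np.zeros((480,800,3),np.uint8);o[:,:480]=a;o[:320,480:]=b
cv2.imwrite("pics/c.png",o[:,:,::-1])
az=np.degrees(.295)+45
P,Q=plan([((566,-239.7,90),tool(az,0))],vmax=30);plan([((566,-239.7,60),tool(az,0))],P,Q,vmax=12)
```

```text
t 10.9 p [ 566.1 -239.4  130.6] q [-0.49  0.26  1.33  0.    1.56 -1.57] F [-0.3 -0.2 -1. ] w 92.2 gf 0.0
2 [[0,-0.5,20.5,0,0,0.01],[0.5,-0.5,20.5,0,0,0]]
3 [[0,0,10,0,0,0],[0,0,10,0,0,0],[0,0,10,0,0,0]]
```

View pics/c.png

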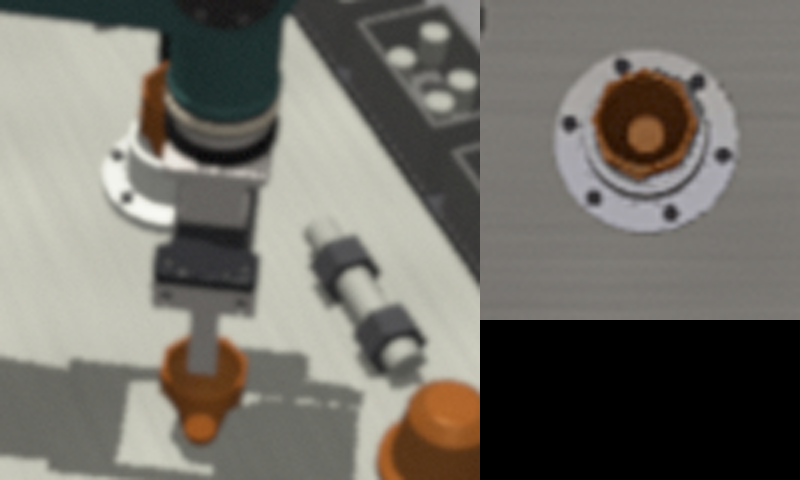

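The first cap sits nested in the stand, with its mouth around pixel (321,221) in the top view. The gripper is centred over the upright cap.

Emit:
{"api": "jog_arm", "payload": {
  "moves": [
    [0, -0.5, 20.5, 0, 0, 0],
    [0, -0.5, 20.5, 0, 0, 0],
    [0, 0, 10, 0, 0, 0],
    [0, 0, 10, 0, 0, 0],
    [0, 0, 9.5, 0, 0, 0],
    [0, 0, 0, 0, 0, 0]
  ],
  "jaw": 92
}}

```text
time: 11.75
position: [564.7, -240.4, 58.8]
eef_rot: [[-0.882, 0.47, -0.002], [0.47, 0.882, 0.001], [0.002, 0.0, -1.0]]
wrist_force: [0.6, -0.7, -0.3]
grip_width: 91.9
grip_force: 0.0
```

Emit:
{"api": "jog_arm", "payload": {
  "moves": [
    [0, 0, 0, 0, 0, 0],
    [0, 0, 0, 0, 0, 0],
    [0, 0, 0, 0, 0, 0],
    [0, 0, 0, 0, 0, 0],
    [0, 0, 0, 0, 0, 0]
  ],
  "jaw": 50,
  "squeeze": 30
}}

```text
time: 12.38
position: [565.2, -240.8, 59.9]
eef_rot: [[-0.882, 0.471, -0.0], [0.471, 0.882, 0.0], [0.0, 0.0, -1.0]]
wrist_force: [0.3, -0.7, 1.3]
grip_width: 62.2
grip_force: 29.7
```

Run:
```python
from plan import *
from fit import fit,cap,amber,Rz,box
st()
# first cap origin height in seat from earlier c pictures (top+side hidden) -> fit top x,y only
A=amber(cv2.imread("pics/c_top.png")[:,:,::-1])
for h in(34,38,44): print(h,fit({"top":(A,box((321,221),22))},cap(60),lambda x:(Rz(.35),np.array([x[0],x[1],h])),[646,20],[5,5]))
az=np.degrees(.295)+45
P,Q=plan([((566,-239.7,200),tool(az,0)),((646,20.3,215),tool(65,0))],vmax=45)
```

```text
t 12.38 p [ 565.2 -240.8   59.9] q [-0.49  0.3   1.42  0.    1.43 -1.58] F [ 0.3 -0.7  1.3] w 62.2 gf 29.7
34 (array([646.74332893,  20.24265647]), np.float64(2.2323946952819824))
38 (array([646.16775802,  20.34455448]), np.float64(2.4331140518188477))
44 (array([645.51724052,  20.41867733]), np.float64(2.8526973724365234))
11 [[0,0.5,-35,0,0,0],[0,0,-35,0,0,0],[0,0.5,-35,0,0,0],[0,0.5,-35,0,0,0],[7.5,38,-2,0,0,-0.05],[7,38.5,-2.5,0,0,-0.06],[7,38,-2,0,0,-0.05],[6.5,38.5,-2,0,0,-0.06],[6,38,-2,0,0,-0.05],[6,38.5,-2.5,0,0,-0.06],[5.5,38.5,-2,0,0,-0.05]]
```

Emit:
{"api": "jog_arm", "payload": {
  "moves": [
    [0, 0.5, -35, 0, 0, 0],
    [0, 0, -35, 0, 0, 0],
    [0, 0.5, -35, 0, 0, 0],
    [0, 0.5, -35, 0, 0, 0],
    [7.5, 38, -2, 0, 0, -0.05],
    [7, 38.5, -2.5, 0, 0, -0.06],
    [7, 38, -2, 0, 0, -0.05],
    [6.5, 38.5, -2, 0, 0, -0.06],
    [6, 38, -2, 0, 0, -0.05],
    [6, 38.5, -2.5, 0, 0, -0.06],
    [5.5, 38.5, -2, 0, 0, -0.05],
    [0, 0, 0, 0, 0, 0]
  ]
}}

```text
time: 13.88
position: [646.1, 23.1, 213.7]
eef_rot: [[-0.908, 0.419, -0.002], [0.419, 0.908, 0.001], [0.002, 0.0, -1.0]]
wrist_force: [-0.7, 0.1, -1.3]
grip_width: 62.1
grip_force: 29.7
```

Run:
```python
from plan import *
st()
plan([((646.2,20.3,140),tool(65,0))],vmax=20)
im=snap("side","d"); a=cv2.resize(im[130:290,260:420],(600,600),interpolation=cv2.INTER_CUBIC)
cv2.imwrite("pics/d.png",a[:,:,::-1])
```

```text
t 13.88 p [646.1  23.1 213.7] q [-0.05  0.31  1.1   0.    1.74 -1.19] F [-0.7  0.1 -1.3] w 62.1 gf 29.7
4 [[-0.5,-0.5,18.5,0,0,0.01],[0,-1,18.5,0,-0.01,0],[-0.5,-0.5,18.5,0,0,0.01],[-0.5,-0.5,18,0,-0.01,0.01]]
```

View pics/d.png

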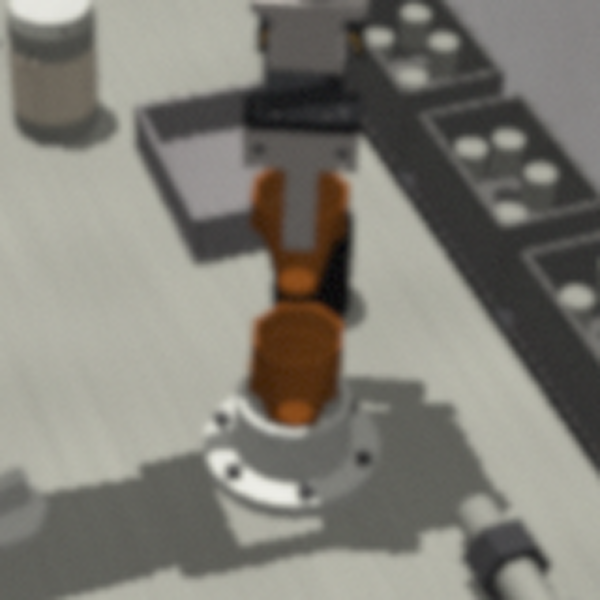

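The first cap is nested level in the seat, with its rim near pixel (339,213), and the second hangs upright directly above it.

Emit:
{"api": "jog_arm", "payload": {
  "moves": [
    [-0.5, -0.5, 18.5, 0, 0, 0],
    [0, -1, 18.5, 0, 0, 0],
    [-0.5, -0.5, 18.5, 0, 0, 0],
    [-0.5, -0.5, 17, 0, 0, 0],
    [0, 0, 8, 0, 0, 0],
    [0, 0, 4, 0, 0, 0],
    [0, 0, 0, 0, 0, 0],
    [0, 0, 0, 0, 0, 0]
  ]
}}

```text
time: 14.92
position: [646.7, 17.6, 131.1]
eef_rot: [[-0.906, 0.423, 0.001], [0.423, 0.906, 0.0], [-0.001, 0.001, -1.0]]
wrist_force: [-0.7, -0.5, -0.1]
grip_width: 62.3
grip_force: 29.7
```

Emit:
{"api": "jog_arm", "payload": {
  "moves": [
    [1.5, 2, 0, 0, 0, 0],
    [0, 0, 3, 0, 0, 0],
    [0, 0, 2, 0, 0, 0],
    [0, 0, 0, 0, 0, 0]
  ]
}}

```text
time: 15.42
position: [645.5, 20.0, 124.6]
eef_rot: [[-0.906, 0.423, -0.002], [0.423, 0.906, 0.001], [0.002, -0.0, -1.0]]
wrist_force: [-0.0, 0.4, -1.0]
grip_width: 61.9
grip_force: 29.7
```

Emit:
{"api": "jog_arm", "payload": {
  "moves": [
    [-0.5, 0, 2, 0, 0, 0],
    [0, 0, 1, 0, 0, 0],
    [0, 0, 1, 0, 0, 0],
    [0, 0, 0, 0, 0, 0]
  ]
}}

```text
time: 15.92
position: [646.1, 19.8, 121.0]
eef_rot: [[-0.906, 0.423, -0.001], [0.423, 0.906, 0.0], [0.001, 0.0, -1.0]]
wrist_force: [-0.2, -0.2, -1.5]
grip_width: 62.1
grip_force: 29.7
```

Emit:
{"api": "jog_arm", "payload": {
  "moves": [
    [0, 0, 1, 0, 0, 0],
    [0, 0, 0, 0, 0, 0]
  ]
}}

```text
time: 16.18
position: [646.1, 19.8, 120.0]
eef_rot: [[-0.906, 0.423, -0.001], [0.423, 0.906, 0.0], [0.001, 0.0, -1.0]]
wrist_force: [0.4, -0.3, -0.8]
grip_width: 62.0
grip_force: 29.7
```

Emit:
{"api": "jog_arm", "payload": {
  "moves": [
    [0, 0, 1, 0, 0, 0],
    [0, 0, 0, 0, 0, 0]
  ]
}}

```text
time: 16.42
position: [646.1, 19.8, 119.0]
eef_rot: [[-0.906, 0.423, -0.001], [0.423, 0.906, 0.0], [0.001, 0.0, -1.0]]
wrist_force: [-0.5, -0.1, -1.4]
grip_width: 62.4
grip_force: 29.7
```

Emit:
{"api": "jog_arm", "payload": {
  "moves": [
    [0, 0, 1, 0, 0, 0],
    [0, 0, 0, 0, 0, 0]
  ]
}}

```text
time: 16.68
position: [646.1, 19.8, 117.9]
eef_rot: [[-0.906, 0.423, -0.001], [0.423, 0.906, 0.0], [0.001, -0.0, -1.0]]
wrist_force: [-1.3, 0.2, -0.5]
grip_width: 62.0
grip_force: 29.7
```

Emit:
{"api": "jog_arm", "payload": {
  "moves": [
    [0, 0, 0.5, 0, 0, 0],
    [0, 0, 0, 0, 0, 0]
  ]
}}

```text
time: 16.92
position: [646.2, 19.8, 117.6]
eef_rot: [[-0.906, 0.423, -0.001], [0.423, 0.906, 0.0], [0.001, 0.0, -1.0]]
wrist_force: [-0.3, 0.4, -1.9]
grip_width: 62.1
grip_force: 29.7
```

Emit:
{"api": "jog_arm", "payload": {
  "moves": [
    [0, 0, 0.5, 0, 0, 0],
    [0, 0, 0, 0, 0, 0]
  ]
}}

```text
time: 17.18
position: [646.2, 19.8, 117.6]
eef_rot: [[-0.906, 0.423, -0.0], [0.423, 0.906, 0.0], [0.0, 0.0, -1.0]]
wrist_force: [-0.6, -0.7, 1.1]
grip_width: 62.3
grip_force: 29.7
```

Emit:
{"api": "jog_arm", "payload": {
  "moves": [
    [0, 0, 0.5, 0, 0, 0],
    [0, 0, 0, 0, 0, 0]
  ]
}}

```text
time: 17.42
position: [646.2, 19.7, 117.5]
eef_rot: [[-0.906, 0.423, 0.0], [0.423, 0.906, 0.0], [0.0, 0.0, -1.0]]
wrist_force: [-2.3, -0.7, 4.9]
grip_width: 62.2
grip_force: 29.7
```

Emit:
{"api": "jog_arm", "payload": {
  "moves": [
    [0, 0, -0.5, 0, 0, 0],
    [0, 0, 0, 0, 0, 0],
    [0, 0, 0, 0, 0, 0],
    [0, 0, 0, 0, 0, 0]
  ],
  "jaw": 92
}}

```text
time: 17.92
position: [646.1, 19.8, 116.7]
eef_rot: [[-0.906, 0.423, -0.001], [0.423, 0.906, 0.001], [0.001, -0.0, -1.0]]
wrist_force: [0.6, 0.2, 0.6]
grip_width: 91.7
grip_force: 0.0
```

Run:
```python
from plan import *
s=st();R=np.array(s["eef_rot"])
# cover bar: length along own x (yaw .195rad=11.2deg), close across own y: az 101.2
P,Q=plan([((646,20,190),R)],vmax=30); plan([((434.5,33.2,120),tool(101.2,0))],P,Q,vmax=45)
```

```text
t 17.93 p [646.1  19.8 116.7] q [-0.06  0.33  1.26  0.    1.55 -1.19] F [0.6 0.2 0.6] w 91.7 gf 0.0
3 [[0,0,-24.5,0,0,0],[0,0,-24.5,0,0,0],[0.5,0,-24.5,0,0,0]]
6 [[33,-13,11.5,0,0,-0.75],[34,-9.5,12,0,0,-0.76],[34.5,-5.5,11.5,0,0,-0.75],[35.5,-2,12,0,-0.01,-0.76],[35,1.5,11.5,0,0,-0.75],[35,5.5,12,0,0,-0.76]]
```

Emit:
{"api": "jog_arm", "payload": {
  "moves": [
    [0, 0, -24.5, 0, 0, 0],
    [0, 0, -24.5, 0, 0, 0],
    [0.5, 0, -24.5, 0, 0, 0],
    [33, -13, 11.5, 0, 0, -0.75],
    [34, -9.5, 12, 0, 0, -0.76],
    [34.5, -5.5, 11.5, 0, 0, -0.75],
    [35.5, -2, 12, 0, 0, -0.76],
    [35, 1.5, 11.5, 0, 0, -0.75],
    [35, 5.5, 12, 0, 0, -0.76],
    [0, 0, 0, 0, 0, 0],
    [0, 0, 0, 0, 0, 0]
  ],
  "jaw": 60
}}

```text
time: 19.3
position: [435.4, 33.2, 121.0]
eef_rot: [[-0.981, -0.194, 0.002], [-0.194, 0.981, 0.0], [-0.002, 0.0, -1.0]]
wrist_force: [0.8, -0.5, 0.2]
grip_width: 60.1
grip_force: 0.0
```

Run:
```python
from plan import *
from fit import fit,cap,amber,Rz,box
s=st()
im={n:snap(n,"e_"+n) for n in("side","top")}
A={n:amber(im[n]) for n in im}
parts=cap(40)+[q-[0,0,22] for q in cap(50)]
for h in(54,58,62):
  for c in("top","side"): print(h,c,fit({c:(A[c],(box((321,220),22) if c=="top" else (316,180,362,222)))},parts,lambda x:(Rz(.35),np.array([x[0],x[1],h])),[646,20],[5,5]))
a=cv2.resize(im["side"][180:260,210:370],(800,400),interpolation=cv2.INTER_CUBIC)
cv2.imwrite("pics/e.png",a[:,:,::-1])
plan([((434.5,33.2,28),tool(101.2,0))],vmax=24)
```

```text
t 19.3 p [435.4  33.2 121. ] q [-0.05 -0.14  1.76  0.    1.52 -1.82] F [ 0.8 -0.5  0.2] w 60.1 gf 0.0
54 top (array([646.65869011,  20.3251849 ]), np.float64(2.2305774688720703))
54 side (array([650.73628044,  28.55086803]), np.float64(3.2685232162475586))
58 top (array([646.2131422 ,  20.21548409]), np.float64(2.631774663925171))
58 side (array([648.69807056,  24.21637453]), np.float64(3.234001398086548))
62 top (array([645.71587837,  20.17070383]), np.float64(3.0865187644958496))
62 side (array([646.75319499,  19.55192506]), np.float64(3.2153172492980957))
4 [[0.5,0,23.5,0,0,0],[0.5,0,23,0,0.01,0],[0,0,23.5,0,0,0],[0.5,0.5,23,0,0,0]]
```

View pics/e.png

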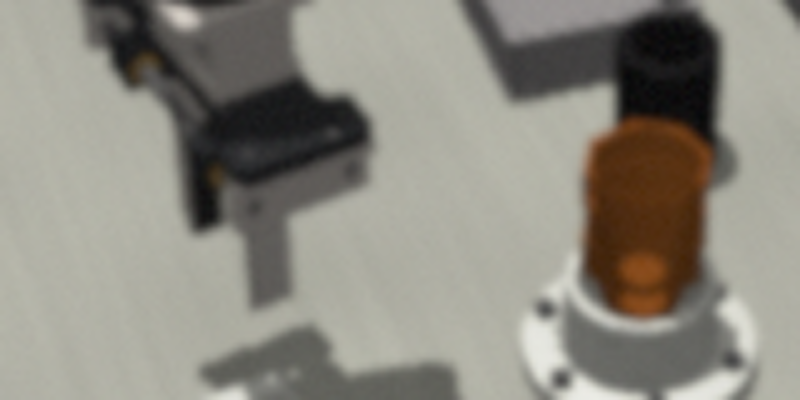

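Run:
```python
from fit import *
A=amber(cv2.imread("pics/e_side.png")[:,:,::-1])
parts=[cap()[1]-[0,0,22*k] for k in(0,1,2)]
b=(316,180,362,235)
ys,xs=np.where(A[b[1]:b[3],b[0]:b[2]]);print("amber rows",ys.min()+180,ys.max()+180,"cols",xs.min()+316,xs.max()+316)
for gap in(22,24,26):
  P=[cap()[1],cap()[1]-[0,0,gap],cap()[1]-[0,0,gap+22]]
  print(gap,fit({"side":(A,(316,180,362,214))},P,lambda x:(Rz(.35),np.array([645.4,20.0,x[0]])),[58],[4]))
d=A[196:226].sum(1);print(d)
```

```text
amber rows 202 234 cols 327 352
22 (array([62.015625]), np.float64(5.6333208084106445))
24 (array([62.015625]), np.float64(5.6333208084106445))
26 (array([62.015625]), np.float64(5.6333208084106445))
[ 0  0  0  0  0  0  1 12 14 16 19 23 24 25 25 26 26 28 28 27 27 25 24 24
 24 24 23 23 23 23]
```

Run:
```python
from fit import *
L=lambda n:amber(cv2.imread(f"pics/{n}.png")[:,:,::-1])
col=[cap()[1]]
for xy in((645.4,20.),(646.2,20.3)):
  for n,b,h0 in(("side0",(316,200,362,226),14),("d",None,36),("e_side",(316,180,362,212),58),("e_side",(316,180,362,207),58)):
    if n=="d": continue
    P=[cap()[1],cap()[1]-[0,0,22]] if n!="side0" else [cap()[1],cap(44)[0]]
    r=[fit({"side":(L(n),b)},P,lambda x:(Rz(.35),np.array([xy[0]+x[1],xy[1]-0*x[1],x[0]])),[h0,0],[4,2])]
    print(xy,n,b,r)
r=fit({"side":(L("side0"),(325,295,375,345))},cap(),lambda x:(Rz(.29),np.array([566.2,-240,x[0]])),[0],[4]);print("up",r)
```

```text
(645.4, 20.0) side0 (316, 200, 362, 226) [(array([14.81719971,  0.43391418]), np.float64(4.3421478271484375))]
(645.4, 20.0) e_side (316, 180, 362, 212) [(array([61.47202301,  3.10244942]), np.float64(1.111433744430542))]
(645.4, 20.0) e_side (316, 180, 362, 207) [(array([61.21738434,  4.00806999]), np.float64(0.7904441356658936))]
(646.2, 20.3) side0 (316, 200, 362, 226) [(array([15.22981262, -0.34290695]), np.float64(4.24917459487915))]
(646.2, 20.3) e_side (316, 180, 362, 212) [(array([61.26858521,  2.26554108]), np.float64(1.1275920867919922))]
(646.2, 20.3) e_side (316, 180, 362, 207) [(array([60.82165527,  3.95431519]), np.float64(0.853644609451294))]
up (array([0.34375]), np.float64(12.245434761047363))
```

Both caps appear stacked (rim at about pixel (340,204)), and the contact height of 117.6 agrees with them being home. Now I'll grip the cover bar.

Emit:
{"api": "jog_arm", "payload": {
  "moves": [
    [1, 0, 23.5, 0, 0, 0],
    [0, 0, 23.5, 0, 0, 0],
    [0, 0, 23, 0, 0, 0],
    [0, 0, 20, 0, 0, 0],
    [0, 0, 10, 0, 0, 0],
    [0, 0, 7, 0, 0, 0],
    [0, 0, 0, 0, 0, 0],
    [0, 0, 0, 0, 0, 0]
  ]
}}

```text
time: 20.4
position: [434.1, 33.2, 14.0]
eef_rot: [[-0.981, -0.194, 0.001], [-0.194, 0.981, 0.0], [-0.001, 0.0, -1.0]]
wrist_force: [0.1, 0.6, 0.7]
grip_width: 60.1
grip_force: 0.0
```

Emit:
{"api": "jog_arm", "payload": {
  "moves": [
    [0, 0, 3, 0, 0, 0],
    [0, 0, 0, 0, 0, 0]
  ]
}}

```text
time: 20.65
position: [433.3, 33.2, 10.3]
eef_rot: [[-0.981, -0.194, -0.001], [-0.194, 0.981, 0.0], [0.0, 0.001, -1.0]]
wrist_force: [-0.0, -1.1, 0.1]
grip_width: 59.9
grip_force: 0.0
```

Emit:
{"api": "jog_arm", "payload": {
  "moves": [
    [0, 0, 0, 0, 0, 0],
    [0, 0, 0, 0, 0, 0],
    [0, 0, 0, 0, 0, 0],
    [0, 0, 0, 0, 0, 0],
    [0, 0, 0, 0, 0, 0],
    [0, 0, 0, 0, 0, 0]
  ],
  "jaw": 2,
  "squeeze": 50
}}

```text
time: 21.4
position: [433.4, 33.2, 10.3]
eef_rot: [[-0.981, -0.194, -0.001], [-0.194, 0.981, 0.0], [0.001, 0.001, -1.0]]
wrist_force: [0.8, 0.6, 0.3]
grip_width: 13.9
grip_force: 50.0
```

Run:
```python
from plan import *
s=st();R=np.array(s["eef_rot"]);p=s["position"]; print(R.round(3))
P,Q=plan([((p[0],p[1],180),R)],vmax=42); plan([((646.2,20.2,190),tool(110,0))],P,Q,vmax=36)
```

```text
t 21.4 p [433.4  33.2  10.3] q [-0.05 -0.04  1.9   0.    1.28 -1.82] F [0.8 0.6 0.3] w 13.9 gf 50.0
[[-0.981 -0.194 -0.001]
 [-0.194  0.981  0.   ]
 [ 0.001  0.001 -1.   ]]
5 [[0,0,-34,0,0,0],[0,0,-34,0,0,0],[0,0,-34,0,0,0],[0,0,-34,0,0,0],[0,0,-33.5,0,0,0]]
6 [[-34.5,-9,-1.5,0,0,-0.18],[-34,-10,-2,0,0,-0.19],[-34,-10.5,-1.5,0,0,-0.18],[-33.5,-11.5,-2,0,0,-0.18],[-33,-12.5,-1.5,0,0,-0.19],[-33,-13.5,-2,0,0,-0.18]]
```

Emit:
{"api": "jog_arm", "payload": {
  "moves": [
    [0, 0, -34, 0, 0, 0],
    [0, 0, -34, 0, 0, 0],
    [0, 0, -34, 0, 0, 0],
    [0, 0, -34, 0, 0, 0],
    [0, 0, -33.5, 0, 0, 0],
    [-34.5, -9, -1.5, 0, 0, -0.18],
    [-34, -10, -2, 0, 0, -0.19],
    [-34, -10.5, -1.5, 0, 0, -0.18],
    [-33.5, -11.5, -2, 0, 0, -0.18],
    [-33, -12.5, -1.5, 0, 0, -0.19],
    [-32, -13.5, -2, 0, 0, -0.18],
    [0, 0, 0, 0, 0, 0]
  ]
}}

```text
time: 22.9
position: [646.3, 19.5, 187.8]
eef_rot: [[-0.94, -0.342, -0.003], [-0.342, 0.94, 0.001], [0.003, 0.002, -1.0]]
wrist_force: [-0.4, 0.4, -0.8]
grip_width: 13.4
grip_force: 50.0
```

Emit:
{"api": "jog_arm", "payload": {
  "moves": [
    [0, 0, 0, 0, 0, 0],
    [0, 0, 0, 0, 0, 0]
  ]
}}

```text
time: 23.15
position: [644.4, 20.0, 190.4]
eef_rot: [[-0.94, -0.342, -0.001], [-0.342, 0.94, 0.0], [0.001, 0.001, -1.0]]
wrist_force: [0.1, -1.1, -1.4]
grip_width: 13.5
grip_force: 50.0
```

Run:
```python
from plan import *
s=st();print(np.array(s["eef_rot"]).round(3))
plan([((645.2,20.2,157),tool(110,0))],vmax=10)
im={n:snap(n,"f_"+n) for n in("side","top")}
a=cv2.resize(im["side"][160:260,290:390],(600,600),interpolation=cv2.INTER_CUBIC)
cv2.imwrite("pics/f.png",a[:,:,::-1])
```

```text
t 23.15 p [644.4  20.  190.4] q [-0.06  0.3   1.15  0.    1.69 -1.98] F [ 0.1 -1.1 -1.4] w 13.5 gf 50.0
[[-0.94  -0.342 -0.001]
 [-0.342  0.94   0.   ]
 [ 0.001  0.001 -1.   ]]
4 [[0,0,8.5,0,0,0],[-0.5,0,8,0,0,0],[0,0,8.5,0,0,0],[-0.5,0,8.5,0.01,0,0]]
```

View pics/f.png

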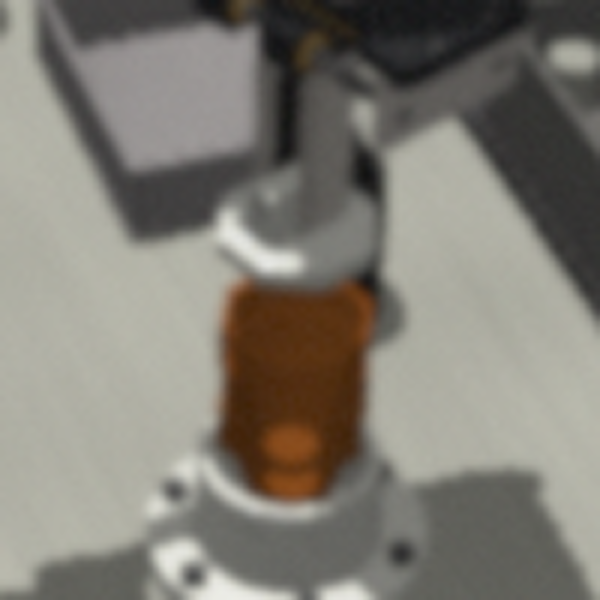

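The cover hangs level over the stack. I'll lower it until contact, expected at a TCP height of about 148.

Emit:
{"api": "jog_arm", "payload": {
  "moves": [
    [0, 0, 8.5, 0, 0, 0],
    [-0.5, 0, 8, 0, 0, 0],
    [0, 0, 8.5, 0, 0, 0],
    [-0.5, 0, 8.5, 0, 0, 0],
    [0, 0, 2, 0, 0, 0],
    [0, 0, 0, 0, 0, 0],
    [0, 0, 0, 0, 0, 0]
  ]
}}

```text
time: 24.12
position: [646.4, 20.2, 155.1]
eef_rot: [[-0.94, -0.342, 0.0], [-0.342, 0.94, 0.0], [-0.0, 0.0, -1.0]]
wrist_force: [0.7, 0.8, -0.9]
grip_width: 13.7
grip_force: 50.0
```

Emit:
{"api": "jog_arm", "payload": {
  "moves": [
    [0, 0, 1.5, 0, 0, 0],
    [0, 0, 1, 0, 0, 0],
    [0, 0, 1, 0, 0, 0],
    [0, 0, 0, 0, 0, 0]
  ]
}}

```text
time: 24.62
position: [646.0, 20.2, 151.0]
eef_rot: [[-0.94, -0.342, -0.001], [-0.342, 0.94, 0.001], [0.001, 0.001, -1.0]]
wrist_force: [-0.2, -0.6, -0.8]
grip_width: 13.9
grip_force: 50.0
```

Emit:
{"api": "jog_arm", "payload": {
  "moves": [
    [0, 0, 1, 0, 0, 0],
    [0, 0, 1, 0, 0, 0],
    [0, 0, 0, 0, 0, 0]
  ]
}}

```text
time: 25.0
position: [646.0, 20.3, 148.9]
eef_rot: [[-0.94, -0.342, -0.001], [-0.342, 0.94, 0.001], [0.001, 0.001, -1.0]]
wrist_force: [0.6, 0.4, -1.0]
grip_width: 13.6
grip_force: 50.0
```

Emit:
{"api": "jog_arm", "payload": {
  "moves": [
    [0.5, 0.5, 0.5, 0, 0, 0],
    [0, 0, 0, 0, 0, 0]
  ]
}}

```text
time: 25.25
position: [645.4, 20.6, 148.6]
eef_rot: [[-0.94, -0.342, -0.001], [-0.342, 0.94, 0.0], [0.001, 0.001, -1.0]]
wrist_force: [0.1, -0.0, -0.9]
grip_width: 13.4
grip_force: 50.0
```

Emit:
{"api": "jog_arm", "payload": {
  "moves": [
    [0, 0, 0.5, 0, 0, 0],
    [0, 0, 0, 0, 0, 0]
  ]
}}

```text
time: 25.5
position: [645.4, 20.5, 148.1]
eef_rot: [[-0.94, -0.342, -0.001], [-0.342, 0.94, 0.0], [0.001, 0.001, -1.0]]
wrist_force: [0.3, -0.2, -1.2]
grip_width: 13.3
grip_force: 50.0
```

Emit:
{"api": "jog_arm", "payload": {
  "moves": [
    [0, 0, 0.5, 0, 0, 0],
    [0, 0, 0, 0, 0, 0]
  ]
}}

```text
time: 25.75
position: [645.5, 20.5, 147.9]
eef_rot: [[-0.94, -0.342, -0.0], [-0.342, 0.94, 0.0], [0.0, 0.001, -1.0]]
wrist_force: [-0.1, -0.6, -0.0]
grip_width: 13.9
grip_force: 50.0
```

Emit:
{"api": "jog_arm", "payload": {
  "moves": [
    [0, 0, 1, 0, 0, 0],
    [0, 0, 1, 0, 0, 0],
    [0, 0, 1, 0, 0, 0],
    [0, 0, 1, 0, 0, 0],
    [0, 0, 0, 0, 0, 0]
  ]
}}

```text
time: 26.38
position: [645.5, 20.5, 143.5]
eef_rot: [[-0.94, -0.342, -0.0], [-0.342, 0.94, 0.0], [0.0, 0.001, -1.0]]
wrist_force: [-1.1, 0.7, 3.9]
grip_width: 13.8
grip_force: 50.0
```

Emit:
{"api": "jog_arm", "payload": {
  "moves": [
    [0, 0, 1, 0, 0, 0],
    [0, 0, 1, 0, 0, 0],
    [0, 0, 1, 0, 0, 0],
    [0, 0, 0, 0, 0, 0]
  ]
}}

```text
time: 26.88
position: [645.5, 20.5, 140.4]
eef_rot: [[-0.94, -0.342, -0.001], [-0.342, 0.94, 0.0], [0.0, 0.001, -1.0]]
wrist_force: [-0.8, -0.4, 2.9]
grip_width: 13.8
grip_force: 50.0
```

Emit:
{"api": "jog_arm", "payload": {
  "moves": [
    [0, 0, 1, 0, 0, 0],
    [0, 0, 0.5, 0, 0, 0],
    [0, 0, 0.5, 0, 0, 0],
    [0, 0, 0, 0, 0, 0]
  ]
}}

```text
time: 27.38
position: [645.5, 20.5, 138.5]
eef_rot: [[-0.94, -0.342, -0.001], [-0.342, 0.94, 0.0], [0.0, 0.001, -1.0]]
wrist_force: [-0.8, 0.1, 3.3]
grip_width: 13.8
grip_force: 50.0
```

Emit:
{"api": "jog_arm", "payload": {
  "moves": [
    [0, 0, 0.5, 0, 0, 0],
    [0, 0, 0.5, 0, 0, 0],
    [0, 0, 0, 0, 0, 0]
  ]
}}

```text
time: 27.75
position: [645.5, 20.5, 138.3]
eef_rot: [[-0.94, -0.342, -0.0], [-0.342, 0.94, 0.0], [-0.0, 0.0, -1.0]]
wrist_force: [-1.1, -0.6, 4.8]
grip_width: 14.1
grip_force: 50.0
```

Emit:
{"api": "jog_arm", "payload": {
  "moves": [
    [0, 0, 1, 0, 0, 0],
    [0, 0, 1, 0, 0, 0],
    [0, 0, 0, 0, 0, 0]
  ]
}}

```text
time: 28.12
position: [645.6, 20.5, 138.2]
eef_rot: [[-0.94, -0.342, 0.001], [-0.342, 0.94, 0.0], [-0.001, -0.0, -1.0]]
wrist_force: [-3.0, -0.0, 10.8]
grip_width: 13.8
grip_force: 50.0
```

Emit:
{"api": "jog_arm", "payload": {
  "moves": [
    [0, 0, 1, 0, 0, 0],
    [0, 0, 1, 0, 0, 0],
    [0, 0, 1, 0, 0, 0],
    [0, 0, 0, 0, 0, 0]
  ]
}}

```text
time: 28.62
position: [645.8, 20.5, 138.1]
eef_rot: [[-0.94, -0.342, 0.003], [-0.342, 0.94, 0.0], [-0.003, -0.001, -1.0]]
wrist_force: [-6.3, 0.7, 18.0]
grip_width: 13.5
grip_force: 50.0
```

Emit:
{"api": "jog_arm", "payload": {
  "moves": [
    [0, 0, 1, 0, 0, 0],
    [0, 0, 1, 0, 0, 0],
    [0, 0, 0, 0, 0, 0]
  ]
}}

```text
time: 29.0
position: [645.9, 20.5, 138.0]
eef_rot: [[-0.94, -0.342, 0.005], [-0.342, 0.94, 0.0], [-0.005, -0.002, -1.0]]
wrist_force: [-7.8, 0.2, 23.3]
grip_width: 13.9
grip_force: 50.0
```

Emit:
{"api": "jog_arm", "payload": {
  "moves": [
    [0, 0, -2.5, 0, 0, 0],
    [0, 0, -2.5, 0, 0, 0],
    [0, 0, -1.5, 0, 0, 0],
    [0, 0, 0, 0, 0, 0],
    [0, 0, 0, 0, 0, 0]
  ]
}}

```text
time: 29.62
position: [645.6, 20.6, 138.2]
eef_rot: [[-0.94, -0.342, 0.0], [-0.342, 0.94, 0.0], [-0.0, 0.0, -1.0]]
wrist_force: [-2.0, 0.1, 6.7]
grip_width: 13.6
grip_force: 50.0
```

Emit:
{"api": "jog_arm", "payload": {
  "moves": [
    [0, 0, 0, 0, 0, 0],
    [0, 0, 0, 0, 0, 0],
    [0, 0, 0, 0, 0, 0],
    [0, 0, 0, 0, 0, 0]
  ],
  "jaw": 50
}}

```text
time: 30.12
position: [645.2, 20.4, 136.3]
eef_rot: [[-0.94, -0.342, -0.002], [-0.342, 0.94, 0.0], [0.002, 0.001, -1.0]]
wrist_force: [-0.3, 0.4, 0.8]
grip_width: 48.5
grip_force: 0.0
```

Emit:
{"api": "jog_arm", "payload": {
  "moves": [
    [0, 0, -8, 0, 0, 0],
    [0, 0, -25, 0, 0, 0],
    [0, 0, -35, 0, 0, 0],
    [40, 0, -5, 0, 0, 0],
    [45, 0, 0, 0, 0, 0],
    [45, 0, 0, 0, 0, 0],
    [45, 0, 0, 0, 0, 0],
    [0, 0, 0, 0, 0, 0],
    [0, 0, 0, 0, 0, 0]
  ]
}}

```text
time: 31.25
position: [481.7, -39.4, 210.9]
eef_rot: [[-0.94, -0.342, 0.001], [-0.342, 0.94, 0.0], [-0.001, -0.0, -1.0]]
wrist_force: [-0.6, 0.1, 0.1]
grip_width: 49.9
grip_force: 0.0
```

Run:
```python
from plan import *
from fit import *
st()
im={n:snap(n,"g_"+n) for n in("side","top")}
a=cv2.resize(im["side"][170:270,280:380],(480,480),interpolation=cv2.INTER_CUBIC)
b=cv2.resize(im["top"][180:260,280:360],(320,320),interpolation=cv2.INTER_CUBIC)
o=np.zeros((480,800,3),np.uint8);o[:,:480]=a;o[:320,480:]=b
cv2.imwrite("pics/g.png",o[:,:,::-1])
for n in im:
    d=ctrl.trace(n,"cover")[0];c=d["bbox"]
    print(n,d["confidence"],c,fit({n:(d["mask"],box(c[:2],22))},COVER,lambda x:(Rz(.35),np.array([x[0],x[1],128])),[646,20],[5,5]))
```

```text
t 31.25 p [481.7 -39.4 210.9] q [-0.2  -0.06  1.51  0.    1.69 -2.12] F [-0.6  0.1  0.1] w 49.9 gf 0.0
side 0.77 [339.9, 213.8, 24.1, 23.7] (array([647.10899448,  20.61520815]), np.float64(2.7541375160217285))
top 0.61 [320.4, 219.8, 29.4, 26.1] (array([645.67294216,  22.50194788]), np.float64(1.1607775688171387))
```

View pics/g.png

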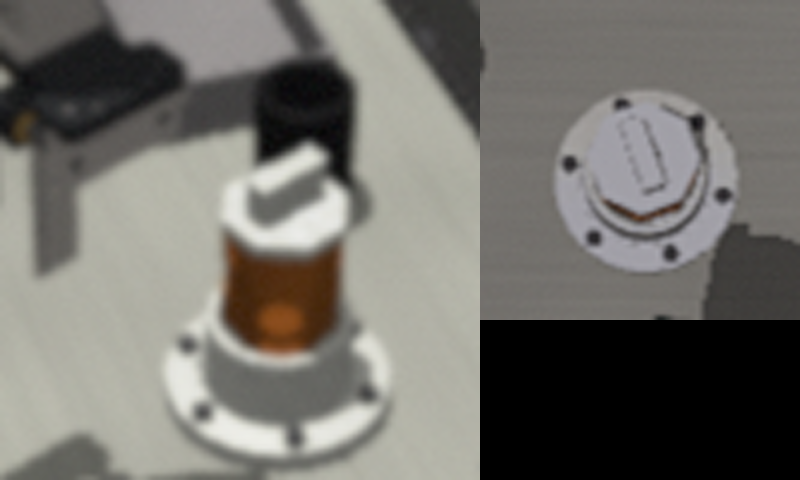

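The cover lies level and centred on the stack at about pixel (340,214) in the side view and (320,220) in the top view. The slide is at its stop, the arm is clear and nothing else has moved.

```bash
python3 -c "
from bench import ctrl
print(ctrl.hand_in())"
```

```text
the job is handed in; nothing more can be done
None
```

The job is handed in at about 31 s: both caps are nested mouths up in the stand, the cover lies level on top, and the slide was pressed to its stop at about 23 N measured; I got no verdict back.

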